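# Shut the sample drawer and set the purge valve two turns open

### The arm

A 7-joint arm with a two-finger parallel gripper is mounted at the origin on the work surface. World frame = base frame: x ahead of the robot, y to its left, z up, the work surface at z = 0. Lengths are in m, angles in rad, forces in N, time in s.
With the tool pointing down it reaches from about 0.425 to 0.975 m from the base axis. Payload 16.7 kg.
Tool frame: the origin (TCP) lies between the finger pads; the fingertips stand 17 mm ahead of it and the grasp point (between the pads) lies 2 mm behind it; z points along the fingers, y is the line along which they close (so a half turn about z gives the same grasp; the last joint's range is limited). The gripper opens to 85 mm and grips with 20 to 120 N. Pads are 22 mm wide; open, the fingers measure 114 mm over their backs; the gripper's body (76 mm by 85 mm) begins 54 mm behind the grasp point. The pads swing forward as they close: fully open they stand 13 mm farther back than shut.
Start: joints at [-0.149, 0.426, 0.074, 1.606, -0.034, 1.111, -0.067], TCP at [0.675, -0, 0.216] pointing down, gripper open.
Joint ranges: [-2.85, 2.85], [-0.5, 2.14], [-1.23, 1.37], [0.21, 2.46], [-1.02, 4.16], [0.16, 2.05], [-2.73, 2.73]. Speed limits (rad/s): [1.89, 1.89, 2.39, 2.39, 3.01, 3.01, 3.01].

### API

Orientations are given as a unit quaternion [x, y, z, w].
In Python, from cell import ctrl gives the robot as it stands.
- The arm moves only by the tool drive_tool, never from a script. Its argument "increments" is a list of rows, each a list of 7 numbers: the shift along the tool's x, y, z in m, then the turn, a rotation vector about the tool's x, y, z in degrees, then the closure, from 0 (fully open) to 1 (shut). In form: [[tx, ty, tz, wx, wy, wz, hand], ...]. A call has 1 to 20 rows; each row is the pose to reach, as a shift and turn from the pose commanded when the call began, along the tool's axes at that moment; what a row does not reach only later rows make up. A row lasts 1/12 s, in which the tool goes at most 41.7 mm and 7.16 degrees, less where a joint would pass 70% of its speed; a pose out of reach is approached as far as the arm can. A call with a gripper value outside its range is refused whole. The fingers move at their own pace and stop on an object; the grip force is fixed at half the most. Time passes only in rows, so rows that repeat a pose let the fingers close. It gives the time, the measured TCP pose, the force, the opening and the grip force at its end, in the units of the state.
- ctrl.get_obs(): the state, without advancing time (a new reading comes with each control period).
- ctrl.capture(name): name is "scene" or "side" or "wrist"; returns the picture (420x560x3 uint8, blue, green, red); there is no depth.
- ctrl.get_calibration(name): a dict with "fx", "fy", "cx", "cy" (pixels), "dist" ([k1, k2, p1, p2, k3] as OpenCV has them; the pictures are not rectified), "rvec" (rotation vector, rad) and "tvec" (3), from world to camera coordinates, as OpenCV has them. Camera axes: x right, y down, z forward; pixel columns grow to the right and rows downward; lengths in m; the calibration is good to about 2 mm. A picture is of the moment at which its call begins: read the wrist's pose just before it. get_calibration takes no time and is no camera call; for the wrist camera it gives the pose at the moment of the call.
- ctrl.hand_in(): hands the job in; it is judged then, once.
The state is a dict: "t": time; "qpos": joint angles; "joint_velocities": joint speeds; "effort": joint torques, N m; "eef_pos": TCP position; "tcp_rot": TCP orientation; "contact_force": force on the tool from outside, world axes, zero at the start; "torque": the same for the moment, N m; "finger_gap": finger opening in m; "gripper_force": force on a finger pad.
Only numpy, scipy, OpenCV 4.12 (cv2) and the standard library are available. Lean on these libraries where they do the work, as an engineer would, in place of code of your own. Each camera call takes 0.05 s, during which the arm holds its last target. There are 200 camera calls.

### The job

The vials are loaded: push the blue-fronted sample drawer fully shut, then take the black handle of the red valve wheel, turn the wheel clockwise (seen from above) until it comes up against its closed stop, and back it off exactly two full turns anticlockwise. Finish while still gripping that handle between the fingers, with the wheel at rest at two turns open: do not let go. Leave the brown bottle, the white beaker and the spanner standing or lying where they are.

Things in the scene. Friction and masses are not known exactly. Their poses are not given: they have to be found in the camera images.
- module: white box-shaped sample module, 220 deep (x) x 200 wide (y) x 100 high mm, fixed to the bench, with one blue-fronted drawer in its front. Origin: centre of its underside; its own -x axis is the way the drawer pulls out (roughly towards the robot), +x is the way to push it shut
- module_drawer0 (a joint): how far the sample drawer is pulled out of the module, m: 0 is fully shut, against its stop; at most about 0.15. It slides with about 1 N of friction plus 4 N per m/s and stays where it is left; starts part open
- module_drawer0_handle (a point): middle of the steel bar handle on the drawer front, 35 mm in front of the blue face, about 38 mm below the module's top (62 mm above the bench). The bar is 11 mm thick, 100 mm long, parallel to the module's y axis, on two short posts; it can be pushed from the robot's side with closed fingers, pointing down. Its frame has the module's axes
- valve_axis (a point): point on the vertical turning axis of the red valve wheel, 117 mm above the bench, level with the lower end of the handle. The valve is fixed to the bench: a 170 x 100 mm plate, brass body, pipe stubs, and the wheel on top: rim 124 mm outer diameter, its top 111 mm above the bench, hub and nut up to 118 mm
- valve (a joint): angle of the red wheel, rad: 0 is the closed stop (clockwise, seen from above, as far as it goes), growing anticlockwise as the valve opens, 2 pi per turn, end stop at three turns. Starts 0.24 to 0.67 turn open. About 0.07 N m of friction (1 to 2 N at the handle); it stays where it is left. Both stops are hard
- crank_handle: black upright handle on the wheel's rim, 20 mm diameter, 50 mm tall, its axis 55 mm from the wheel's axis. Origin: centre of its lower end, 117 mm above the bench (its top at 167 mm). Below it is a steel boss 25 mm across, and the rim. It spins freely about its own vertical axis, so the grip can keep its orientation while it is led round the circle
- solvent_bottle: brown glass bottle with blue cap, 64 mm diameter, 150 mm tall, standing, loose; origin at the centre of its underside. To be left alone
- beaker: white open beaker, 70 mm diameter, 85 mm tall, standing, loose; origin at the centre of its underside. To be left alone
- spanner: steel spanner, 160 mm long, lying flat on the bench, loose; its origin is near its middle. To be left alone
There are look-alikes about, which are no part of the job. Leave any pink look-alike of the part that bears valve_axis alone.

How it is judged:
By the outcome, as a careful person would: the job done as asked, in the order asked, and still so for the second after the job is handed in, while the arm keeps its last pose, push and grip.
It also fails if it takes over 72 s, if anything falls off the work surface, if the arm or the gripper's body presses on something with over 40 N, if the wrist force passes 120 N, or if a joint passes its speed limit or range.

## Working session

There is one attempt and no reset: what is moved stays moved. The work goes in short steps, Python scripts to look and compute and a tool call to move; the robot and the scene stay as the last step left them, time stands still between calls to the robot, and variables do not carry over. Pictures are saved under pics/ and viewed, at most 12 in all, crops included, and the job is handed in when it is done.

Besides the shell and the picture viewer there is one more tool, called after ">>>" by a JSON object that holds its "name" and its "arguments", one argument or row to a line. drive_tool: Moves the arm, as the interface text tells. Its arguments: {"type":"object","properties":{"increments":{"type":"array"}},"required":["increments"]}

```bash
mkdir -p pics; ls; python3 - <<'E'
from cell import ctrl
import cv2, json
o=ctrl.get_obs();print(o)
for n in ("scene","side"):
    cv2.imwrite(f"pics/{n}0.png",cv2.resize(ctrl.capture(n),(800,600)))
    print(ctrl.get_calibration(n))
E
```

```text
pics
{'t': 0.0, 'qpos': array([-0.14951864,  0.42675329,  0.07386339,  1.60660208, -0.03411912,
        1.11081204, -0.06709485]), 'joint_velocities': array([ 0.0003758 , -0.00034789,  0.00136165,  0.00059197,  0.00085723,
        0.00155223,  0.00165459]), 'effort': array([ 7.16691302e-04, -9.49842310e+01,  3.76242042e+00, -4.63523841e+01,
        1.94300286e-02,  1.01335210e-02,  2.85131875e-06]), 'eef_pos': array([ 6.74569799e-01, -2.00715876e-05,  2.15498957e-01]), 'tcp_rot': array([ 7.07116389e-01,  7.07096868e-01, -4.94534677e-04, -4.33159089e-04]), 'contact_force': array([-0.00656622,  0.01605824, -0.07298667]), 'torque': array([ 0.05947084,  0.03325469, -0.01503883]), 'gripper_force': 0.0, 'finger_gap': 0.0854655678154162}
{'fx': 395.00332882339916, 'fy': 395.00332882339916, 'cx': 278.97065090727165, 'cy': 212.1963371791409, 'dist': array([0.01791488, 0.        , 0.        , 0.        , 0.        ]), 'rvec': array([ 1.24348274,  2.4365368 , -0.80694592]), 'tvec': array([ 0.36244281, -0.27918457,  1.41848826])}
{'fx': 450.172748600595, 'fy': 450.172748600595, 'cx': 278.6608199232267, 'cy': 208.59642039971945, 'dist': array([-0.00709353,  0.        ,  0.        ,  0.        ,  0.        ]), 'rvec': array([ 1.99875422, -0.67739845,  0.39200303]), 'tvec': array([-0.45529547,  0.23328894,  1.04911851])}
```

View pics/scene0.png

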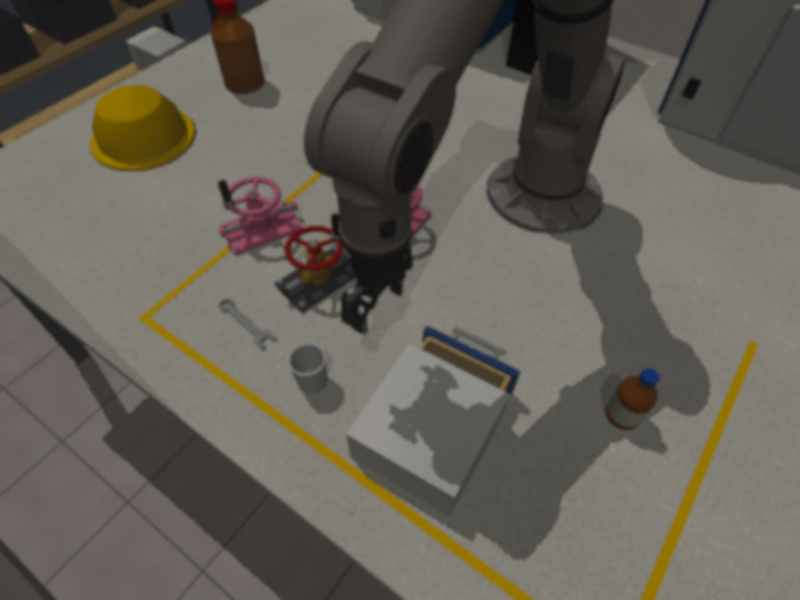

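View pics/side0.png

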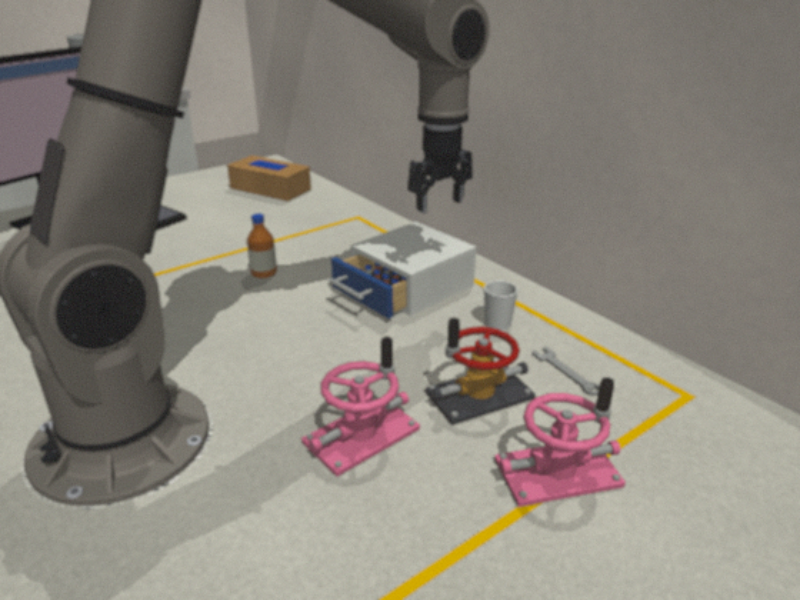

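The pictures show the red wheel's nut at about (314,245) in scene and (484,343) in side. Its black handle is at (453,320–352) in side. The drawer bar ends are at (455,331) and (504,352) in scene, and the far and near ends are at (333,280) and (370,294) in side. Pink look-alikes stand on both sides of the valve.

```bash
cat > h.py <<'E'
import numpy as np, cv2
from scipy.spatial.transform import Rotation as R
from cell import ctrl
def ray(c,uv,s=1.0):
    K=np.array([[c["fx"],0,c["cx"]],[0,c["fy"],c["cy"]],[0,0,1]])
    p=cv2.undistortPoints(np.array([[uv]],float)/s,K,c["dist"])[0,0]
    M=cv2.Rodrigues(c["rvec"])[0]
    d=M.T@np.array([p[0],p[1],1]); return -M.T@c["tvec"],d/np.linalg.norm(d)
def plane(c,uv,z,s=1.0):
    o,d=ray(c,uv,s); return o+d*(z-o[2])/d[2]
def tri(*cu,s=1.0):
    A=0;b=0;L=[]
    for c,uv in cu:
        o,d=ray(c,uv,s);P=np.eye(3)-np.outer(d,d);A=A+P;b=b+P@o;L.append((o,P))
    x=np.linalg.solve(A,b); return x.round(4),[round(float(np.linalg.norm(P@(x-o))),4) for o,P in L]
E
python3 - <<'E'
from h import *
S=ctrl.get_calibration("scene");D=ctrl.get_calibration("side");s=800/560
T=lambda a,b:tri((S,a),(D,b),s=s)
print("nut",T((314,245),(484,343)))
print("bar far/near",T((504,352),(333,280)),T((455,331),(370,294)))
print("module top ff,fn,bn",T((512,388),(352,246)),T((415,348),(408,275)),T((349,435),(475,245)))
print("handle low plane side",plane(D,(453,352),.117,s),"top",plane(D,(454,320),.167,s))
print("handle scene",plane(S,(337,225),.16,s))
for n,a in dict(ff=(512,388),fn=(415,348),bn=(349,435),bf=(458,497)).items(): print(n,plane(S,a,.1,s))
print("bar scene",plane(S,(504,352),.062,s),plane(S,(455,331),.062,s))
print("beaker",plane(S,(316,392),0,s),"bottle",plane(D,(262,274),0,s),"spanner",plane(S,(225,302),0,s),plane(S,(266,345),0,s))
print("nut",plane(S,(314,245),.118,s),plane(D,(484,343),.118,s))
print("pink nuts",plane(D,(360,380),.118,s),plane(D,(567,416),.118,s))
E
```

```text
nut (array([ 0.5468, -0.27  ,  0.1124]), [0.0033, 0.0033])
bar far/near (array([0.5142, 0.1637, 0.0637]), [0.0045, 0.0045]) (array([0.5349, 0.0618, 0.0679]), [0.0096, 0.0096])
module top ff,fn,bn (array([0.5973, 0.2161, 0.1034]), [0.0075, 0.0075]) (array([0.6207, 0.0339, 0.0948]), [0.0038, 0.0038]) (array([0.824 , 0.0449, 0.1021]), [0.0031, 0.0031])
handle low plane side [ 0.4848994  -0.26526711  0.117     ] top [ 0.49769447 -0.25032357  0.167     ]
handle scene [ 0.50667165 -0.23265275  0.16      ]
ff [0.58871105 0.22011291 0.1       ]
fn [0.62041231 0.0380432  0.1       ]
bn [0.82114412 0.04644116 0.1       ]
bf [0.80163064 0.24436015 0.1       ]
bar scene [0.50899606 0.16589257 0.062     ] [0.52298536 0.06564085 0.062     ]
beaker [ 7.60062330e-01 -9.26368480e-02  1.11022302e-16] bottle [0.45769429 0.39430718 0.        ] spanner [ 0.71090569 -0.39153016  0.        ] [ 0.73874784 -0.24451929  0.        ]
nut [ 0.54807031 -0.26366598  0.118     ] [ 0.54321514 -0.27811185  0.118     ]
pink nuts [ 0.31873919 -0.23601531  0.118     ] [ 0.5054393  -0.48724802  0.118     ]
```

>>> {"name": "drive_tool", "arguments": {
  "increments": [
    [0.018,-0.033,0,0,0,-1.3,1],
    [0.036,-0.066,0,0,0,-2.6,1],
    [0.054,-0.1,0,0,0,-3.9,1],
    [0.072,-0.133,0,0,0,-5.2,1],
    [0.09,-0.166,0,0,0,-6.5,1],
    [0.108,-0.205,0,0,0,-7.5,1],
    [0.108,-0.205,0,0,0,-7.5,1],
    [0.108,-0.205,0,0,0,-7.5,1]
  ]
}}

```text
t: 0.77
eef_pos: [0.4684, 0.1089, 0.2165]
tcp_rot: [0.658, 0.753, 0.0, 0.0]
contact_force: [1.4, 0.4, 0.1]
finger_gap: -0.0002
gripper_force: 0.0
```

```bash
python3 - <<'E'
from h import *
o=ctrl.get_obs();c=ctrl.get_calibration("wrist");im=ctrl.capture("wrist")
import pickle;pickle.dump(c,open("w1.pkl","wb"))
print(o["t"],o["eef_pos"],R.from_quat(o["tcp_rot"]).as_matrix().round(3),o["finger_gap"],o["contact_force"])
print(c)
cv2.imwrite("pics/w1.png",cv2.resize(im,(800,600)))
im=ctrl.capture("scene");cv2.imwrite("pics/s1.png",cv2.resize(im[120:300,150:390],(800,600),interpolation=cv2.INTER_CUBIC))
E
```

```text
0.7667 [0.46844312 0.10894911 0.21654296] [[-0.133  0.991  0.   ]
 [ 0.991  0.133  0.   ]
 [ 0.     0.    -1.   ]] -0.0001543858147574417 [1.39026959 0.42914611 0.05568889]
{'fx': 300.06568413168674, 'fy': 300.06568413168674, 'cx': 278.81812727075305, 'cy': 210.63326365961402, 'dist': array([-0.06500326,  0.        ,  0.        ,  0.        ,  0.        ]), 'rvec': array([-2.84447443, -0.19103342, -0.02885889]), 'tvec': array([-0.47874802,  0.00575776,  0.39139752])}
```

View pics/w1.png

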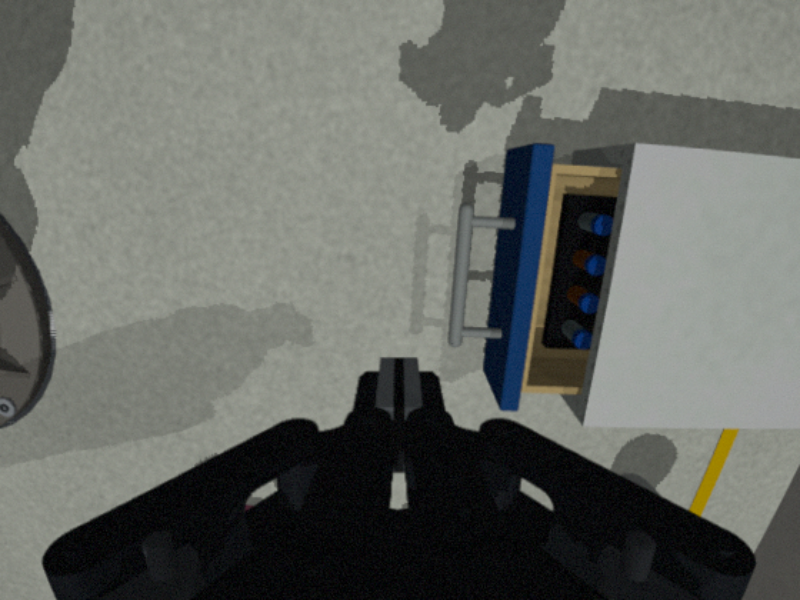

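View pics/s1.png

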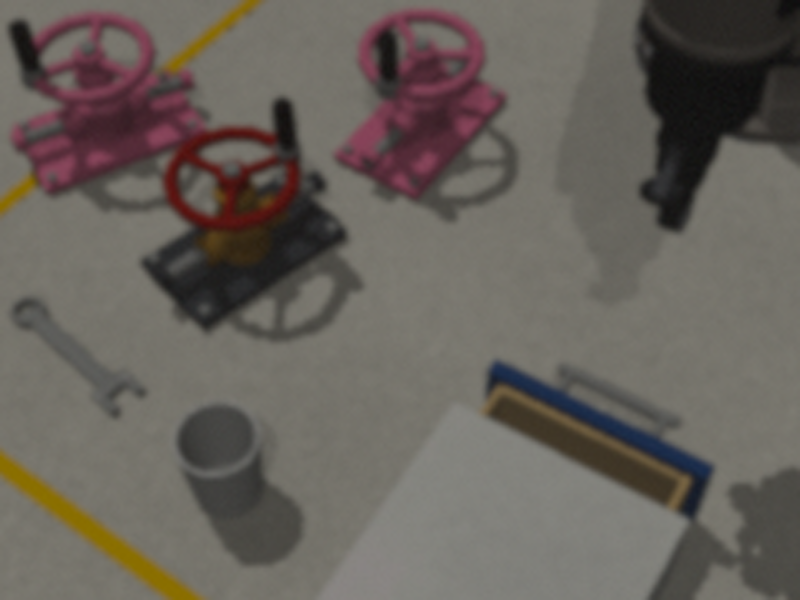

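The wrist picture shows the bar from (466,208) to (456,344) and the module's front top edge from (633,146) to (584,426). In the scene crop the nut is at (233,168), and the black handle's top is at (284,103) and its foot at (288,153).

```bash
python3 - <<'E'
from h import *
import pickle
W=pickle.load(open("w1.pkl","rb"));S=ctrl.get_calibration("scene");D=ctrl.get_calibration("side");s=800/560
for uv,z in (((466,208),.065),((456,344),.065),((633,146),.1),((584,426),.1)): print(uv,plane(W,uv,z,s).round(4))
f=lambda u,v:(150+u*.3,120+v*.3)
g=lambda u,v:(u/s,v/s)
print("bar tri",tri((W,g(466,208)),(S,g(504,352)),(D,g(333,280))),tri((W,g(456,344)),(S,g(455,331)),(D,g(370,294))))
print("nut",tri((S,f(233,168)),(D,g(484,343))))
print("h top",tri((S,f(284,103)),(D,g(454,320))))
print("h bot",tri((S,f(288,153)),(D,g(453,350))))
E
```

```text
(466, 208) [0.5094 0.1638 0.065 ]
(456, 344) [0.5201 0.0606 0.065 ]
(633, 146) [0.5999 0.218  0.1   ]
(584, 426) [0.6198 0.0217 0.1   ]
bar tri (array([0.5123, 0.1634, 0.063 ]), [0.0026, 0.0037, 0.0056]) (array([0.5286, 0.06  , 0.0655]), [0.0084, 0.0075, 0.0136])
nut (array([ 0.5447, -0.2717,  0.1142]), [0.0037, 0.0037])
h top (array([ 0.4952, -0.2482,  0.1672]), [0.0033, 0.0033])
h bot (array([ 0.497 , -0.2481,  0.107 ]), [0.0027, 0.0027])
```

>>> {"name": "drive_tool", "arguments": {
  "increments": [
    [0,0,0.038,0,0,1.8,1],
    [0,0,0.076,0,0,1.8,1],
    [0,0,0.114,0,0,1.8,1],
    [0,0,0.15,0,0,1.8,1],
    [0,0,0.15,0,0,1.8,1],
    [0,0,0.15,0,0,1.8,1]
  ]
}}

```text
t: 1.37
eef_pos: [0.4696, 0.1071, 0.0652]
tcp_rot: [0.672, 0.741, -0.002, -0.001]
contact_force: [1.0, 0.1, 1.6]
finger_gap: 0.0
gripper_force: 0.0
```

>>> {"name": "drive_tool", "arguments": {
  "increments": [
    [0,0.01,0,0,0,0,1],
    [0,0.02,0,0,0,0,1],
    [0,0.027,0,0,0,0,1],
    [0,0.034,0,0,0,0,1],
    [0,0.041,0,0,0,0,1],
    [0,0.048,0,0,0,0,1],
    [0,0.055,0,0,0,0,1],
    [0,0.06,0,0,0,0,1]
  ]
}}

```text
t: 2.03
eef_pos: [0.5306, 0.1141, 0.0663]
tcp_rot: [0.671, 0.741, 0.0, 0.0]
contact_force: [-0.5, 0.2, -0.0]
finger_gap: -0.0
gripper_force: 0.0
```

>>> {"name": "drive_tool", "arguments": {
  "increments": [
    [0,0.004,0,0,0,0,1],
    [0,0.008,0,0,0,0,1],
    [0,0.011,0,0,0,0,1],
    [0,0.014,0,0,0,0,1],
    [0,0.016,0,0,0,0,1]
  ]
}}

```text
t: 2.45
eef_pos: [0.5456, 0.1155, 0.0661]
tcp_rot: [0.671, 0.741, -0.0, -0.0]
contact_force: [-1.4, 0.4, 0.3]
finger_gap: -0.0002
gripper_force: 0.5
```

>>> {"name": "drive_tool", "arguments": {
  "increments": [
    [0,0.003,0,0,0,0,1],
    [0,0.005,0,0,0,0,1],
    [0,0.007,0,0,0,0,1],
    [0,0.008,0,0,0,0,1]
  ]
}}

```text
t: 2.78
eef_pos: [0.5537, 0.1163, 0.0662]
tcp_rot: [0.671, 0.741, -0.0, -0.0]
contact_force: [-1.0, -0.4, -0.8]
finger_gap: 0.0002
gripper_force: 0.4
```

>>> {"name": "drive_tool", "arguments": {
  "increments": [
    [0,0.002,0,0,0,0,1],
    [0,0.004,0,0,0,0,1],
    [0,0.006,0,0,0,0,1],
    [0,0.006,0,0,0,0,1]
  ]
}}

```text
t: 3.12
eef_pos: [0.56, 0.117, 0.0663]
tcp_rot: [0.671, 0.741, 0.0, 0.0]
contact_force: [0.3, -1.3, 0.3]
finger_gap: 0.0003
gripper_force: 0.0
```

```bash
python3 - <<'E'
from h import *
a=ctrl.capture("wrist")[70:350,280:560];b=ctrl.capture("side")[130:240,210:350]
cv2.imwrite("pics/w2.png",np.hstack([cv2.resize(a,(400,400)),cv2.resize(b,(400,400*110//140))[:400].copy() if 0 else cv2.resize(b,(400,400))]))
E
```

```text
(no output)
```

View pics/w2.png

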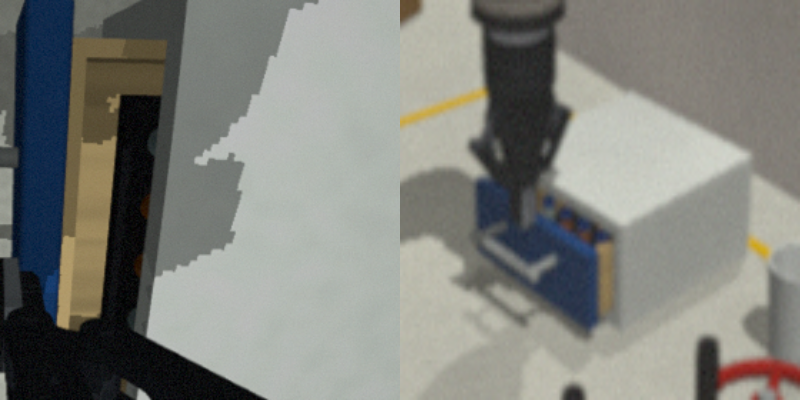

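The crops show the drawer still partly open. The fingertip at (522,225) in the right crop doesn't hide the bar, so I'll check by projection where the finger stands relative to it.

```bash
python3 - <<'E'
from h import *
c=ctrl.get_calibration("side");K=np.array([[c["fx"],0,c["cx"]],[0,c["fy"],c["cy"]],[0,0,1]])
o=ctrl.get_obs();print(o["eef_pos"],o["contact_force"])
P=np.array([o["eef_pos"],o["eef_pos"]+[0,0,-.017]])
q=cv2.projectPoints(P,c["rvec"],c["tvec"],K,c["dist"])[0][:,0]
f=lambda u,v:(210+(u-400)*.35,130+v*.275)
print("crop px",[(400+(u-210)/.35,(v-130)/.275) for u,v in q])
for z in(.055,.062,.068):print(z,"bar far/near",plane(c,f(485,232),z),plane(c,f(530,275),z))
print("module front near top",plane(c,f(618,225),.1),"drawer face near top",plane(c,f(597,245),.09),plane(c,f(597,245),.1))
E
```

```text
[0.55973606 0.11703499 0.06627206] [ 0.2790183   0.26319393 -1.10456507]
crop px [(np.float64(520.750560024457), np.float64(240.692491281782)), (np.float64(521.2337851928919), np.float64(258.2443374662086))]
0.055 bar far/near [0.54915083 0.1724482  0.055     ] [0.54473746 0.0784776  0.055     ]
0.062 bar far/near [0.54208484 0.16102639 0.062     ] [0.53771799 0.06804617 0.062     ]
0.068 bar far/near [0.53602828 0.15123626 0.068     ] [0.53170129 0.05910495 0.068     ]
module front near top [0.6206678  0.02457811 0.1       ] drawer face near top [0.59346987 0.02516949 0.09      ] [0.58210968 0.01028574 0.1       ]
```

```bash
python3 - <<'E'
from h import *
a=ctrl.capture("wrist")[60:340,180:460];b=ctrl.capture("side")[150:250,220:320]
cv2.imwrite("pics/w3.png",np.hstack([cv2.resize(a,(400,400)),cv2.resize(b,(400,400),interpolation=cv2.INTER_CUBIC)]))
E
```

```text
(no output)
```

View pics/w3.png

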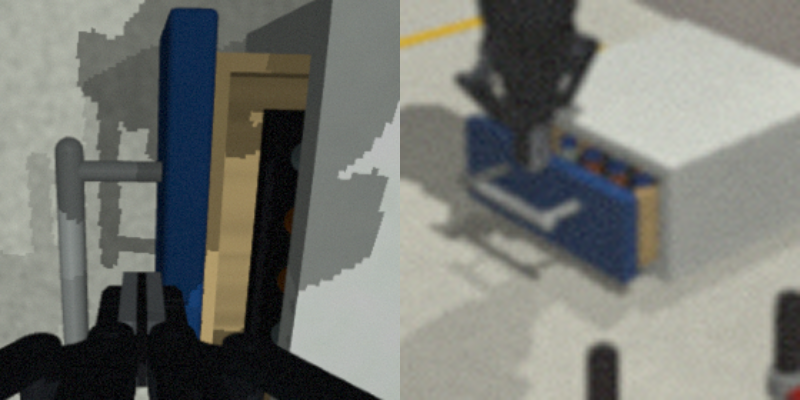

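```bash
python3 - <<'E'
from h import *
W=ctrl.get_calibration("wrist");D=ctrl.get_calibration("side");o=ctrl.get_obs();print(o["eef_pos"])
print("tip",tri((W,(278.7,250.4)),(D,(220+133/4,150+170/4))))
for z in(.05,.07,.08,.09):print(z,plane(W,(278.7,250.4),z))
w=lambda u,v:(180+u*.7,60+v*.7); d=lambda u,v:(220+u/4,150+v/4)
print("bar far end",tri((W,w(69,145)),(D,d(475,180))) if 0 else tri((W,w(69,145)),(D,d(74,180))))
print("face top far corner",tri((W,w(172,14)),(D,d(68,118))))
o,dv=ray(W,(278,210));print("cam",o)
E
```

```text
[0.55957272 0.11698896 0.06627651]
tip (array([0.5621, 0.121 , 0.0755]), [0.0038, 0.0038])
0.05 [0.55992231 0.11160593 0.05      ]
0.07 [0.55902014 0.12056981 0.07      ]
0.08 [0.55856905 0.12505174 0.08      ]
0.09 [0.55811796 0.12953368 0.09      ]
bar far end (array([0.5317, 0.1626, 0.0604]), [0.0056, 0.0056])
face top far corner (array([0.5613, 0.2096, 0.0876]), [0.0027, 0.0027])
cam [0.55210614 0.18926645 0.22327443]
```

The fingertips really stand at about z 0.076, higher than the text says. They passed over the bar and are pushing the blue face itself, which works. I'll keep pushing until the stop shows.

>>> {"name": "drive_tool", "arguments": {
  "increments": [
    [0,0.003,0,0,0,0,1],
    [0,0.006,0,0,0,0,1],
    [0,0.009,0,0,0,0,1],
    [0,0.012,0,0,0,0,1],
    [0,0.014,0,0,0,0,1]
  ]
}}

```text
t: 3.73
eef_pos: [0.5739, 0.1183, 0.0662]
tcp_rot: [0.671, 0.741, 0.0, 0.0]
contact_force: [-1.3, -0.1, 0.4]
finger_gap: 0.0
gripper_force: 0.4
```

>>> {"name": "drive_tool", "arguments": {
  "increments": [
    [0,0.002,0,0,0,0,1],
    [0,0.004,0,0,0,0,1]
  ]
}}

```text
t: 3.9
eef_pos: [0.5776, 0.1187, 0.0662]
tcp_rot: [0.671, 0.741, -0.0, -0.0]
contact_force: [-0.2, -0.7, 0.2]
finger_gap: 0.0001
gripper_force: 0.5
```

>>> {"name": "drive_tool", "arguments": {
  "increments": [
    [0,0.002,0,0,0,0,1],
    [0,0.004,0,0,0,0,1]
  ]
}}

```text
t: 4.07
eef_pos: [0.5815, 0.119, 0.0662]
tcp_rot: [0.671, 0.741, -0.0, -0.0]
contact_force: [-1.3, -1.8, -0.0]
finger_gap: 0.0001
gripper_force: 0.5
```

>>> {"name": "drive_tool", "arguments": {
  "increments": [
    [0,0.0015,0,0,0,0,1],
    [0,0.003,0,0,0,0,1]
  ]
}}

```text
t: 4.23
eef_pos: [0.5845, 0.1194, 0.0662]
tcp_rot: [0.671, 0.741, -0.0, -0.0]
contact_force: [-0.7, -1.1, 0.1]
finger_gap: 0.0003
gripper_force: 0.5
```

>>> {"name": "drive_tool", "arguments": {
  "increments": [
    [0,0.0015,0,0,0,0,1],
    [0,0.003,0,0,0,0,1]
  ]
}}

```text
t: 4.4
eef_pos: [0.5875, 0.1197, 0.0662]
tcp_rot: [0.671, 0.741, -0.0, -0.0]
contact_force: [-0.7, -1.1, 0.6]
finger_gap: 0.0002
gripper_force: 0.5
```

>>> {"name": "drive_tool", "arguments": {
  "increments": [
    [0,0.0015,0,0,0,0,1],
    [0,0.003,0,0,0,0,1]
  ]
}}

```text
t: 4.57
eef_pos: [0.5888, 0.1198, 0.0659]
tcp_rot: [0.671, 0.741, -0.001, -0.001]
contact_force: [-18.5, -3.0, 15.2]
finger_gap: -0.0001
gripper_force: 10.8
```

```bash
python3 - <<'E'
from h import *
a=ctrl.capture("wrist")[60:340,180:460];b=ctrl.capture("side")[150:250,220:320]
print(ctrl.get_obs()["contact_force"])
cv2.imwrite("pics/w4.png",np.hstack([cv2.resize(a,(400,400)),cv2.resize(b,(400,400),interpolation=cv2.INTER_CUBIC)]))
E
```

```text
[-13.20698335  -1.39125217   8.59105773]
```

View pics/w4.png

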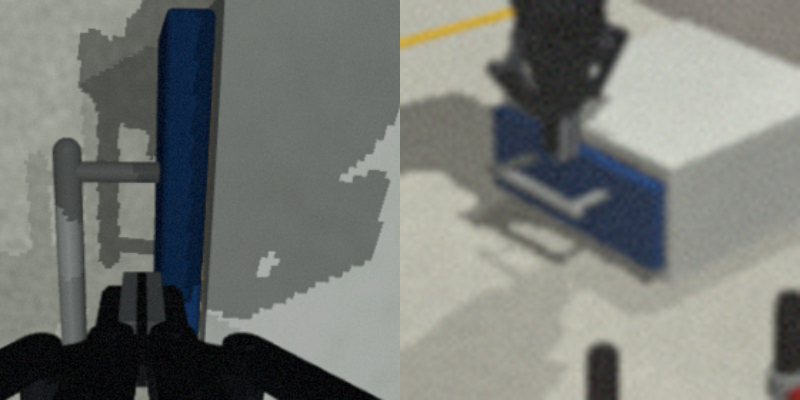

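The blue face now lies flush with the module, and the reaction rose to 18 N, which is the stop. I'll press 1 mm more to confirm, back off, and lift.

>>> {"name": "drive_tool", "arguments": {
  "increments": [
    [0,0.001,0,0,0,0,1],
    [0,0.001,0,0,0,0,1]
  ]
}}

```text
t: 4.83
eef_pos: [0.5888, 0.1198, 0.0659]
tcp_rot: [0.671, 0.741, -0.002, -0.002]
contact_force: [-17.9, -2.1, 13.0]
finger_gap: -0.0002
gripper_force: 11.2
```

>>> {"name": "drive_tool", "arguments": {
  "increments": [
    [0,-0.005,0,0,0,0,1],
    [0,-0.007,0,0,0,0,1],
    [0,-0.007,-0.03,0,0,0,1],
    [0,-0.007,-0.07,0,0,0,1],
    [0,-0.007,-0.11,0,0,0,0.5],
    [0,-0.007,-0.15,0,0,0,0],
    [0,-0.007,-0.185,0,0,0,0],
    [0,-0.007,-0.185,0,0,0,0]
  ]
}}

```text
t: 5.5
eef_pos: [0.5875, 0.1203, 0.259]
tcp_rot: [0.671, 0.741, 0.005, 0.003]
contact_force: [0.2, -0.2, -0.3]
finger_gap: 0.0479
gripper_force: 0.0
```

```bash
python3 - <<'E'
from h import *
o=ctrl.get_obs();print(o["t"],o["eef_pos"],R.from_quat(o["tcp_rot"]).as_matrix().round(3),o["qpos"].round(2))
E
```

```text
5.5 [0.58749925 0.1202557  0.25895397] [[-0.099  0.995  0.01 ]
 [ 0.995  0.099  0.003]
 [ 0.002  0.01  -1.   ]] [-0.3   0.26 -0.01  1.74  0.    1.13 -0.21]
```

>>> {"name": "drive_tool", "arguments": {
  "increments": [
    [-0.02,-0.007,0,0,0,1,0],
    [-0.055,-0.02,0,0,0,2,0],
    [-0.092,-0.033,0,0,0,3,0],
    [-0.13,-0.046,0,0,0,4,0],
    [-0.168,-0.06,0,0,0,5,0],
    [-0.206,-0.073,0,0,0,5.8,0],
    [-0.244,-0.087,0,0,0,5.8,0],
    [-0.282,-0.101,0,0,0,5.8,0],
    [-0.32,-0.114,0,0,0,5.8,0],
    [-0.345,-0.123,0,0,0,5.8,0],
    [-0.357,-0.1275,0,0,0,5.8,0],
    [-0.357,-0.1275,0,0,0,5.8,0],
    [-0.357,-0.1275,0,0,0,5.8,0]
  ]
}}

```text
t: 6.58
eef_pos: [0.4929, -0.2489, 0.2512]
tcp_rot: [0.708, 0.706, 0.0, 0.0]
contact_force: [0.9, 0.6, 0.3]
finger_gap: 0.0854
gripper_force: 0.0
```

```bash
python3 - <<'E'
from h import *
import pickle
o=ctrl.get_obs();c=ctrl.get_calibration("wrist");im=ctrl.capture("wrist")
pickle.dump(c,open("w5.pkl","wb"))
print(o["t"],o["eef_pos"],R.from_quat(o["tcp_rot"]).as_matrix().round(3),o["finger_gap"],o["qpos"].round(2))
cv2.imwrite("pics/w5.png",cv2.resize(im,(800,600)))
E
```

```text
6.5833 [ 0.49288348 -0.24892642  0.25116122] [[ 0.003  1.     0.   ]
 [ 1.    -0.003 -0.   ]
 [-0.     0.    -1.   ]] 0.08537221726241628 [ 0.15  0.19  0.23  1.85 -0.05  1.1   0.4 ]
```

View pics/w5.png

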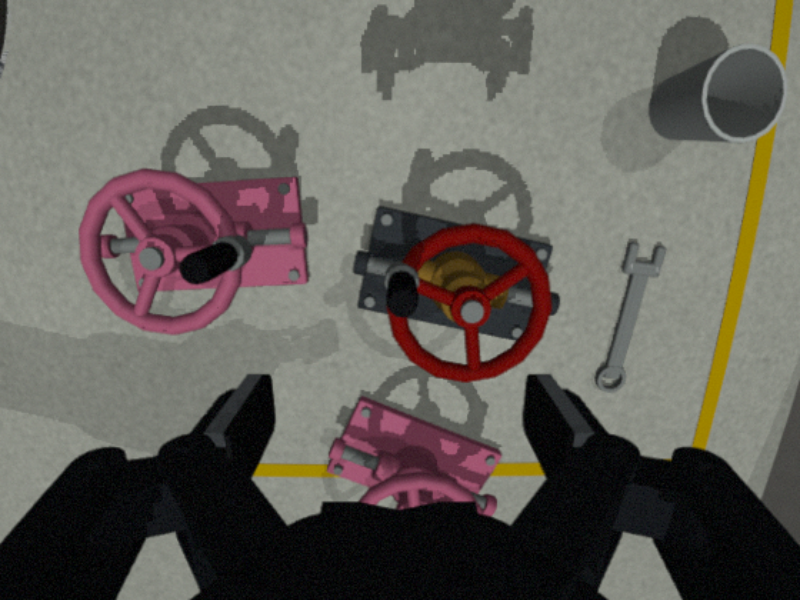

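The wrist view shows the nut at (471,311), the rim centred at about (469,303), and the handle's top cap at about (403,300).

```bash
python3 - <<'E'
from h import *
import pickle
W=pickle.load(open("w5.pkl","rb"));S=ctrl.get_calibration("scene");D=ctrl.get_calibration("side");s=800/560
f=lambda u,v:(150+u*.3,120+v*.3)
g=lambda u,v:(u/s,v/s)
print("nut",tri((W,g(471,311)),(S,f(233,168)),(D,g(484,343))),plane(W,g(471,311),.118))
print("rim c",plane(W,g(469,303),.106))
print("h top",tri((W,g(403,300)),(S,f(284,103)),(D,g(454,320))),plane(W,g(403,300),.167))
print("h bot",plane(W,g(402,268),.117))
print("tips px->", plane(W,g(262,378),.26),plane(W,g(262,378),.24),plane(W,g(538,378),.24))
print("cam",ray(W,(278,210))[0])
E
```

```text
nut (array([ 0.5449, -0.2718,  0.1143]), [0.0005, 0.0039, 0.0034]) [ 0.54462341 -0.27097304  0.118     ]
rim c [ 0.54499163 -0.26867329  0.106     ]
h top (array([ 0.4954, -0.2481,  0.1672]), [0.0002, 0.0034, 0.0032]) [ 0.49557978 -0.24806916  0.167     ]
h bot [ 0.49543071 -0.23980321  0.117     ]
tips px-> [ 0.44031356 -0.25155083  0.26      ] [ 0.43321307 -0.26171353  0.24      ] [ 0.55382011 -0.26207014  0.24      ]
cam [ 0.49290146 -0.17628354  0.40812468]
```

>>> {"name": "drive_tool", "arguments": {
  "increments": [
    [0.001,0.0026,0.03,0,0,0,0],
    [0.001,0.0026,0.06,0,0,0,0],
    [0.001,0.0026,0.085,0,0,0,0],
    [0.001,0.0026,0.105,0,0,0,0],
    [0.001,0.0026,0.116,0,0,0,0],
    [0.001,0.0026,0.116,0,0,0,0],
    [0.001,0.0026,0.116,0,0,0,0]
  ]
}}

```text
t: 7.22
eef_pos: [0.496, -0.2469, 0.1355]
tcp_rot: [0.707, 0.707, -0.0, -0.0]
contact_force: [1.0, -0.1, 1.3]
finger_gap: 0.0855
gripper_force: 0.0
```

```bash
python3 - <<'E'
from h import *
o=ctrl.get_obs();print(o["t"],o["eef_pos"],o["contact_force"])
a=ctrl.capture("wrist")[140:420,140:420];b=ctrl.capture("side")[170:300,260:390]
cv2.imwrite("pics/w6.png",np.hstack([cv2.resize(a,(400,400)),cv2.resize(b,(400,400),interpolation=cv2.INTER_CUBIC)]))
c=ctrl.get_calibration("side");K=np.array([[c["fx"],0,c["cx"]],[0,c["fy"],c["cy"]],[0,0,1]])
q=cv2.projectPoints(np.array([[.4955,-.248,z] for z in (.117,.135,.15,.167)]),c["rvec"],c["tvec"],K,c["dist"])[0][:,0]
print([((u-260)*400/130+400,(v-170)*400/130) for u,v in q])
E
```

```text
7.2167 [ 0.49602337 -0.24686038  0.13554327] [ 0.97274986 -0.1120821   1.30389168]
[(np.float64(571.1393930138192), np.float64(220.4673003117123)), (np.float64(572.0336449404651), np.float64(201.0802832228347)), (np.float64(572.7900051766737), np.float64(184.67711564284602)), (np.float64(573.6597411409789), np.float64(165.8088372686897))]
```

View pics/w6.png

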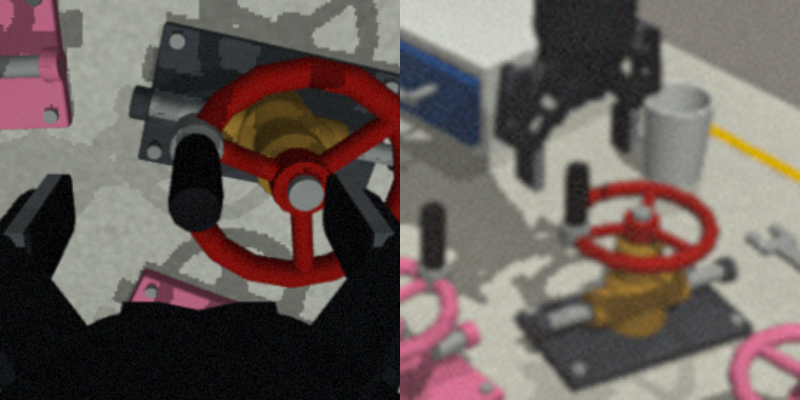

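In the side crop the open fingertips are at (530,187) and (625,150), about level with the handle's top at z 0.165. So I need to go about 26 mm lower before closing.

>>> {"name": "drive_tool", "arguments": {
  "increments": [
    [0,0,0.013,0,0,0,0],
    [0,0,0.026,0,0,0,0],
    [0,0,0.026,0,0,0,1],
    [0,0,0.026,0,0,0,1],
    [0,0,0.026,0,0,0,1],
    [0,0,0.026,0,0,0,1],
    [0,0,0.026,0,0,0,1],
    [0,0,0.026,0,0,0,1],
    [0,0,0.026,0,0,0,1],
    [0,0,0.026,0,0,0,1]
  ]
}}

```text
t: 8.15
eef_pos: [0.4954, -0.2475, 0.1101]
tcp_rot: [0.708, 0.706, 0.0, -0.0]
contact_force: [-6.4, 3.2, 13.1]
finger_gap: 0.0183
gripper_force: 58.2
```

```bash
python3 - <<'E'
from h import *
o=ctrl.get_obs();print(o["t"],o["eef_pos"],o["contact_force"],o["finger_gap"],o["gripper_force"])
a=ctrl.capture("wrist")[140:420,140:420];b=ctrl.capture("side")[170:300,260:390]
cv2.imwrite("pics/w7.png",np.hstack([cv2.resize(a,(400,400)),cv2.resize(b,(400,400),interpolation=cv2.INTER_CUBIC)]))
E
```

```text
8.15 [ 0.49538221 -0.24747485  0.11009304] [-6.39474036  3.15509902 13.05751361] 0.018311715310985684 58.16719581373036
```

View pics/w7.png

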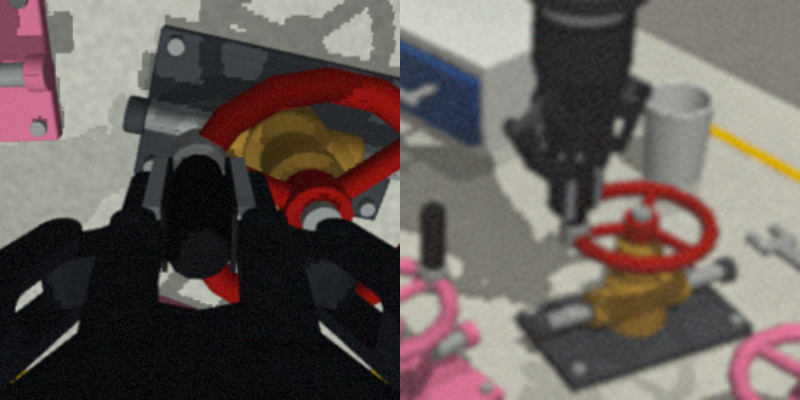

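Gripped: the gap is 18.3 mm, the grip force is 58 N, and the side crop shows the fingers around the handle. Next I'll compute arc rows.

```bash
cat > arc.py <<'E'
import sys,json;from h import *
def arc(p0,p1,n,C=(.545,-.2705),r=.055,dz=0):
    o=ctrl.get_obs();M=R.from_quat(o["tcp_rot"]).as_matrix();e=o["eef_pos"]
    f0=np.arctan2(e[1]-C[1],e[0]-C[0]);print("now",e.round(4),"ang",round(np.degrees(f0),2),"r",np.hypot(e[0]-C[0],e[1]-C[1]).round(4),"F",o["contact_force"].round(1))
    rows=[]
    for a in np.radians(np.linspace(p0,p1,n+1)[1:]):
        d=np.array([r*(np.cos(a)-np.cos(np.radians(p0))),r*(np.sin(a)-np.sin(np.radians(p0))),dz])
        rows.append([round(float(v),4) for v in M.T@d]+[0,0,0,1])
    print(json.dumps(rows))
if __name__=="__main__": arc(*[float(v) for v in sys.argv[1:3]],int(sys.argv[3]),dz=float(sys.argv[4]) if len(sys.argv)>4 else 0)
E
python3 arc.py 155 83 12 0.002
```

```text
now [ 0.4954 -0.2474  0.1101] ang 155.06 r 0.0547 F [-5.8  3.2 13. ]
[[0.0051, 0.0027, -0.002, 0, 0, 0, 1], [0.0099, 0.0059, -0.002, 0, 0, 0, 1], [0.0143, 0.0096, -0.002, 0, 0, 0, 1], [0.0183, 0.0137, -0.002, 0, 0, 0, 1], [0.0218, 0.0183, -0.002, 0, 0, 0, 1], [0.0249, 0.0231, -0.002, 0, 0, 0, 1], [0.0274, 0.0283, -0.002, 0, 0, 0, 1], [0.0294, 0.0337, -0.002, 0, 0, 0, 1], [0.0308, 0.0393, -0.002, 0, 0, 0, 1], [0.0316, 0.045, -0.002, 0, 0, 0, 1], [0.0318, 0.0507, -0.002, 0, 0, 0, 1], [0.0315, 0.0565, -0.002, 0, 0, 0, 1]]
```

>>> {"name": "drive_tool", "arguments": {
  "increments": [
    [0.0051,0.0027,-0.002,0,0,0,1],
    [0.0099,0.0059,-0.002,0,0,0,1],
    [0.0143,0.0096,-0.002,0,0,0,1],
    [0.0183,0.0137,-0.002,0,0,0,1],
    [0.0218,0.0183,-0.002,0,0,0,1],
    [0.0249,0.0231,-0.002,0,0,0,1],
    [0.0274,0.0283,-0.002,0,0,0,1],
    [0.0294,0.0337,-0.002,0,0,0,1],
    [0.0308,0.0393,-0.002,0,0,0,1],
    [0.0316,0.045,-0.002,0,0,0,1],
    [0.0318,0.0507,-0.002,0,0,0,1],
    [0.0315,0.0565,-0.002,0,0,0,1]
  ]
}}

```text
t: 9.25
eef_pos: [0.5523, -0.2153, 0.1106]
tcp_rot: [0.708, 0.707, -0.0, -0.001]
contact_force: [-2.7, 0.9, -25.2]
finger_gap: 0.0184
gripper_force: 62.2
```

```bash
python3 arc.py 83 35 16
```

```text
now [ 0.5523 -0.2153  0.1106] ang 82.48 r 0.0557 F [ -2.7   0.9 -25.2]
[[-0.0004, 0.0028, -0.0, 0, 0, 0, 1], [-0.001, 0.0057, -0.0, 0, 0, 0, 1], [-0.0017, 0.0085, -0.0, 0, 0, 0, 1], [-0.0026, 0.0112, -0.0, 0, 0, 0, 1], [-0.0036, 0.0139, -0.0, 0, 0, 0, 1], [-0.0047, 0.0165, -0.0, 0, 0, 0, 1], [-0.006, 0.0191, -0.0, 0, 0, 0, 1], [-0.0074, 0.0216, -0.0, 0, 0, 0, 1], [-0.009, 0.0241, -0.0, 0, 0, 0, 1], [-0.0106, 0.0264, -0.0, 0, 0, 0, 1], [-0.0124, 0.0287, -0.0, 0, 0, 0, 1], [-0.0143, 0.0308, -0.0001, 0, 0, 0, 1], [-0.0163, 0.0329, -0.0001, 0, 0, 0, 1], [-0.0185, 0.0348, -0.0001, 0, 0, 0, 1], [-0.0207, 0.0367, -0.0001, 0, 0, 0, 1], [-0.023, 0.0384, -0.0001, 0, 0, 0, 1]]
```

>>> {"name": "drive_tool", "arguments": {
  "increments": [
    [-0.0004,0.0028,0.0013,0,0,0,1],
    [-0.001,0.0057,0.0013,0,0,0,1],
    [-0.0017,0.0085,0.0013,0,0,0,1],
    [-0.0026,0.0112,0.0013,0,0,0,1]
  ]
}}

```text
t: 9.58
eef_pos: [0.5643, -0.2183, 0.1104]
tcp_rot: [0.708, 0.707, 0.001, 0.0]
contact_force: [-0.4, 5.1, -11.4]
finger_gap: 0.0182
gripper_force: 63.7
```

```bash
python3 - <<'E'
import numpy as np
for a in range(71,-103,-6):
    p,m,q=np.radians([a,a-3,a-6]);f=lambda t:(round(.055*(np.sin(t)-np.sin(p)),4),round(.055*(np.cos(t)-np.cos(p)),4))
    print(a,a-6,f(m),f(q))
E
```

```text
71 65 (np.float64(-0.001), np.float64(0.0027)) (np.float64(-0.0022), np.float64(0.0053))
65 59 (np.float64(-0.0013), np.float64(0.0026)) (np.float64(-0.0027), np.float64(0.0051))
59 53 (np.float64(-0.0015), np.float64(0.0024)) (np.float64(-0.0032), np.float64(0.0048))
53 47 (np.float64(-0.0018), np.float64(0.0023)) (np.float64(-0.0037), np.float64(0.0044))
47 41 (np.float64(-0.002), np.float64(0.0021)) (np.float64(-0.0041), np.float64(0.004))
41 35 (np.float64(-0.0022), np.float64(0.0018)) (np.float64(-0.0045), np.float64(0.0035))
35 29 (np.float64(-0.0024), np.float64(0.0016)) (np.float64(-0.0049), np.float64(0.0031))
29 23 (np.float64(-0.0026), np.float64(0.0013)) (np.float64(-0.0052), np.float64(0.0025))
23 17 (np.float64(-0.0027), np.float64(0.0011)) (np.float64(-0.0054), np.float64(0.002))
17 11 (np.float64(-0.0028), np.float64(0.0008)) (np.float64(-0.0056), np.float64(0.0014))
11 5 (np.float64(-0.0028), np.float64(0.0005)) (np.float64(-0.0057), np.float64(0.0008))
5 -1 (np.float64(-0.0029), np.float64(0.0002)) (np.float64(-0.0058), np.float64(0.0002))
-1 -7 (np.float64(-0.0029)
[... 859 characters left out ...]
24)) (np.float64(-0.0031), np.float64(-0.0049))
-61 -67 (np.float64(-0.0013), np.float64(-0.0026)) (np.float64(-0.0025), np.float64(-0.0052))
-67 -73 (np.float64(-0.0011), np.float64(-0.0027)) (np.float64(-0.002), np.float64(-0.0054))
-73 -79 (np.float64(-0.0008), np.float64(-0.0028)) (np.float64(-0.0014), np.float64(-0.0056))
-79 -85 (np.float64(-0.0005), np.float64(-0.0028)) (np.float64(-0.0008), np.float64(-0.0057))
-85 -91 (np.float64(-0.0002), np.float64(-0.0029)) (np.float64(-0.0002), np.float64(-0.0058))
-91 -97 (np.float64(0.0001), np.float64(-0.0029)) (np.float64(0.0004), np.float64(-0.0057))
-97 -103 (np.float64(0.0004), np.float64(-0.0028)) (np.float64(0.001), np.float64(-0.0057))
```

>>> {"name": "drive_tool", "arguments": {
  "increments": [
    [-0.001,0.0027,0.0005,0,0,0,1],
    [-0.0022,0.0053,0.0005,0,0,0,1]
  ]
}}

```text
t: 9.75
eef_pos: [0.57, -0.2207, 0.1104]
tcp_rot: [0.708, 0.707, 0.001, 0.001]
contact_force: [0.7, 5.2, -6.4]
finger_gap: 0.019
gripper_force: 64.4
```

>>> {"name": "drive_tool", "arguments": {
  "increments": [
    [-0.0013,0.0026,0,0,0,0,1],
    [-0.0027,0.0051,0,0,0,0,1]
  ]
}}

```text
t: 9.92
eef_pos: [0.575, -0.2236, 0.1104]
tcp_rot: [0.708, 0.707, 0.001, 0.001]
contact_force: [1.3, 5.0, -4.4]
finger_gap: 0.0183
gripper_force: 64.5
```

>>> {"name": "drive_tool", "arguments": {
  "increments": [
    [-0.0015,0.0024,0,0,0,0,1],
    [-0.0032,0.0048,0,0,0,0,1]
  ]
}}

```text
t: 10.08
eef_pos: [0.5797, -0.2269, 0.1103]
tcp_rot: [0.708, 0.707, 0.001, 0.001]
contact_force: [2.5, 5.1, -2.8]
finger_gap: 0.0185
gripper_force: 64.5
```

>>> {"name": "drive_tool", "arguments": {
  "increments": [
    [-0.0018,0.0023,0,0,0,0,1],
    [-0.0037,0.0044,0,0,0,0,1]
  ]
}}

```text
t: 10.25
eef_pos: [0.5841, -0.2308, 0.1103]
tcp_rot: [0.708, 0.707, 0.001, 0.001]
contact_force: [2.4, 4.7, -0.1]
finger_gap: 0.0187
gripper_force: 64.9
```

>>> {"name": "drive_tool", "arguments": {
  "increments": [
    [-0.002,0.0021,0,0,0,0,1],
    [-0.0041,0.004,0,0,0,0,1]
  ]
}}

```text
t: 10.42
eef_pos: [0.588, -0.2351, 0.1103]
tcp_rot: [0.708, 0.706, 0.001, 0.001]
contact_force: [2.6, 5.0, 4.2]
finger_gap: 0.0181
gripper_force: 65.2
```

>>> {"name": "drive_tool", "arguments": {
  "increments": [
    [-0.0022,0.0018,0,0,0,0,1],
    [-0.0045,0.0035,0,0,0,0,1]
  ]
}}

```text
t: 10.58
eef_pos: [0.5914, -0.2397, 0.1102]
tcp_rot: [0.708, 0.706, 0.0, 0.001]
contact_force: [3.7, 4.3, 4.6]
finger_gap: 0.0186
gripper_force: 65.4
```

>>> {"name": "drive_tool", "arguments": {
  "increments": [
    [-0.0024,0.0016,0,0,0,0,1],
    [-0.0049,0.0031,0,0,0,0,1]
  ]
}}

```text
t: 10.75
eef_pos: [0.5944, -0.2447, 0.1102]
tcp_rot: [0.708, 0.706, 0.0, 0.001]
contact_force: [2.3, 3.1, 5.6]
finger_gap: 0.0182
gripper_force: 65.5
```

>>> {"name": "drive_tool", "arguments": {
  "increments": [
    [-0.0026,0.0013,0,0,0,0,1],
    [-0.0052,0.0025,0,0,0,0,1]
  ]
}}

```text
t: 10.92
eef_pos: [0.5968, -0.2501, 0.1102]
tcp_rot: [0.708, 0.706, 0.0, 0.001]
contact_force: [1.7, 1.6, 6.3]
finger_gap: 0.0188
gripper_force: 65.5
```

>>> {"name": "drive_tool", "arguments": {
  "increments": [
    [-0.0027,0.0011,0,0,0,0,1],
    [-0.0054,0.002,0,0,0,0,1]
  ]
}}

```text
t: 11.08
eef_pos: [0.5986, -0.2557, 0.1102]
tcp_rot: [0.708, 0.706, 0.0, 0.001]
contact_force: [0.7, 2.9, 6.5]
finger_gap: 0.0182
gripper_force: 65.6
```

>>> {"name": "drive_tool", "arguments": {
  "increments": [
    [-0.0028,0.0008,0,0,0,0,1],
    [-0.0056,0.0014,0,0,0,0,1]
  ]
}}

```text
t: 11.25
eef_pos: [0.5999, -0.2614, 0.1102]
tcp_rot: [0.708, 0.706, 0.0, 0.001]
contact_force: [0.7, 1.6, 6.3]
finger_gap: 0.0183
gripper_force: 65.6
```

>>> {"name": "drive_tool", "arguments": {
  "increments": [
    [-0.0028,0.0005,0,0,0,0,1],
    [-0.0057,0.0008,0,0,0,0,1]
  ]
}}

```text
t: 11.42
eef_pos: [0.6005, -0.2672, 0.1102]
tcp_rot: [0.708, 0.706, 0.0, 0.001]
contact_force: [-0.5, 1.6, 7.2]
finger_gap: 0.0179
gripper_force: 65.6
```

>>> {"name": "drive_tool", "arguments": {
  "increments": [
    [-0.0029,0.0002,0,0,0,0,1],
    [-0.0058,0.0002,0,0,0,0,1]
  ]
}}

```text
t: 11.58
eef_pos: [0.6005, -0.273, 0.1102]
tcp_rot: [0.708, 0.706, -0.0, 0.001]
contact_force: [-1.8, 1.4, 8.4]
finger_gap: 0.0185
gripper_force: 65.7
```

>>> {"name": "drive_tool", "arguments": {
  "increments": [
    [-0.0029,-0.0001,0,0,0,0,1],
    [-0.0057,-0.0004,0,0,0,0,1]
  ]
}}

```text
t: 11.75
eef_pos: [0.5999, -0.2788, 0.1102]
tcp_rot: [0.708, 0.706, -0.0, 0.001]
contact_force: [-2.5, 0.8, 8.7]
finger_gap: 0.0184
gripper_force: 65.8
```

>>> {"name": "drive_tool", "arguments": {
  "increments": [
    [-0.0028,-0.0004,0,0,0,0,1],
    [-0.0057,-0.001,0,0,0,0,1]
  ]
}}

```text
t: 11.92
eef_pos: [0.5992, -0.2823, 0.1101]
tcp_rot: [0.708, 0.707, 0.001, -0.001]
contact_force: [-2.4, 21.8, 15.0]
finger_gap: 0.0184
gripper_force: 66.5
```

The stop is reached: a 22 N reaction with the TCP halted at y −0.2823. I'll ease off to find where the contact force vanishes, which fixes the zero.

>>> {"name": "drive_tool", "arguments": {
  "increments": [
    [0.0013,0.0003,0,0,0,0,1],
    [0.0013,0.0003,0,0,0,0,1],
    [0.0013,0.0003,0,0,0,0,1]
  ]
}}

```text
t: 12.17
eef_pos: [0.5992, -0.2819, 0.1102]
tcp_rot: [0.708, 0.706, 0.0, -0.0]
contact_force: [-2.3, 7.5, 10.9]
finger_gap: 0.0183
gripper_force: 66.1
```

>>> {"name": "drive_tool", "arguments": {
  "increments": [
    [0.0007,0.0002,0,0,0,0,1],
    [0.0007,0.0002,0,0,0,0,1],
    [0.0007,0.0002,0,0,0,0,1]
  ]
}}

```text
t: 12.42
eef_pos: [0.5993, -0.2819, 0.1102]
tcp_rot: [0.708, 0.706, -0.0, 0.0]
contact_force: [-3.2, 3.8, 9.3]
finger_gap: 0.0186
gripper_force: 66.0
```

```bash
python3 - <<'E'
from h import *
o=ctrl.get_obs();print(o["eef_pos"],o["contact_force"],R.from_quat(o["tcp_rot"]).as_matrix().round(4),o["torque"],o["qpos"].round(2))
im=ctrl.capture("side");cv2.imwrite("pics/closed_side.png",im);cv2.imwrite("pics/closed_scene.png",ctrl.capture("scene"));cv2.imwrite("pics/closed_wrist.png",ctrl.capture("wrist"))
E
```

```text
[ 0.59932245 -0.28186224  0.11016888] [-3.24205759  3.82036891  9.29647514] [[ 2.3e-03  1.0e+00  2.0e-04]
 [ 1.0e+00 -2.3e-03 -5.0e-04]
 [-5.0e-04  2.0e-04 -1.0e+00]] [0.80741713 0.57276096 0.01387879] [ 0.2   0.51  0.2   1.73 -0.12  0.9   0.44]
```

```bash
python3 - <<'E'
from h import *
from scipy.optimize import least_squares
P=np.array([(.4954,-.2475),(.5523,-.2153),(.5643,-.2183),(.575,-.2236),(.5841,-.2308),(.5914,-.2397),(.5968,-.2501),(.5999,-.2614),(.6005,-.273),(.5999,-.2788),(.5993,-.2819)])
s=least_squares(lambda c:np.hypot(*(P-c).T)-.055,[.545,-.27]);print(s.x,(s.fun*1e3).round(2))
import arc
C=s.x;f=np.degrees(np.arctan2(P[-1,1]-C[1],P[-1,0]-C[0]));print(f)
arc.arc(f,f+180,20,C=C)
E
```

```text
[ 0.54556777 -0.27000859] [-0.01  0.12 -0.   -0.05 -0.03 -0.05 -0.04  0.01  0.01  0.04  0.03]
-12.478917714231903
now [ 0.5993 -0.2819  0.1102] ang -12.49 r 0.055 F [-3.8  3.7  9.2]
[[0.0085, 0.0012, -0.0, 0, 0, 0, 1], [0.0172, 0.001, -0.0, 0, 0, 0, 1], [0.0257, -0.0005, -0.0, 0, 0, 0, 1], [0.0338, -0.0034, -0.0, 0, 0, 0, 1], [0.0414, -0.0074, -0.0, 0, 0, 0, 1], [0.0483, -0.0126, -0.0, 0, 0, 0, 1], [0.0543, -0.0189, -0.0, 0, 0, 0, 1], [0.0592, -0.0259, -0.0, 0, 0, 0, 1], [0.063, -0.0337, -0.0, 0, 0, 0, 1], [0.0655, -0.042, -0.0, 0, 0, 0, 1], [0.0667, -0.0505, -0.0, 0, 0, 0, 1], [0.0665, -0.0592, -0.0, 0, 0, 0, 1], [0.065, -0.0676, -0.0, 0, 0, 0, 1], [0.0621, -0.0758, -0.0, 0, 0, 0, 1], [0.0581, -0.0834, -0.0, 0, 0, 0, 1], [0.0528, -0.0903, -0.0, 0, 0, 0, 1], [0.0466, -0.0963, -0.0, 0, 0, 0, 1], [0.0395, -0.1012, -0.0, 0, 0, 0, 1], [0.0318, -0.105, -0.0, 0, 0, 0, 1], [0.0235, -0.1075, -0.0, 0, 0, 0, 1]]
```

Excellent fit (residuals at most 0.12 mm). Backing off now, first half turn.

>>> {"name": "drive_tool", "arguments": {
  "increments": [
    [0.0085,0.0012,0,0,0,0,1],
    [0.0172,0.001,0,0,0,0,1],
    [0.0257,-0.0005,0,0,0,0,1],
    [0.0338,-0.0034,0,0,0,0,1],
    [0.0414,-0.0074,0,0,0,0,1],
    [0.0483,-0.0126,0,0,0,0,1],
    [0.0543,-0.0189,0,0,0,0,1],
    [0.0592,-0.0259,0,0,0,0,1],
    [0.063,-0.0337,0,0,0,0,1],
    [0.0655,-0.042,0,0,0,0,1],
    [0.0667,-0.0505,0,0,0,0,1],
    [0.0665,-0.0592,0,0,0,0,1],
    [0.065,-0.0676,0,0,0,0,1],
    [0.0621,-0.0758,0,0,0,0,1],
    [0.0581,-0.0834,0,0,0,0,1],
    [0.0528,-0.0903,0,0,0,0,1],
    [0.0466,-0.0963,0,0,0,0,1],
    [0.0395,-0.1012,0,0,0,0,1],
    [0.0318,-0.105,0,0,0,0,1],
    [0.0235,-0.1075,0,0,0,0,1]
  ]
}}

```text
t: 14.23
eef_pos: [0.4918, -0.2581, 0.1101]
tcp_rot: [0.708, 0.706, 0.0, 0.0]
contact_force: [0.8, 2.0, 9.4]
finger_gap: 0.0187
gripper_force: 66.1
```

>>> {"name": "drive_tool", "arguments": {
  "increments": [
    [-0.0085,-0.0012,0,0,0,0,1],
    [-0.0172,-0.001,0,0,0,0,1],
    [-0.0257,0.0005,0,0,0,0,1],
    [-0.0338,0.0034,0,0,0,0,1],
    [-0.0414,0.0074,0,0,0,0,1],
    [-0.0483,0.0126,0,0,0,0,1],
    [-0.0543,0.0189,0,0,0,0,1],
    [-0.0592,0.0259,0,0,0,0,1],
    [-0.063,0.0337,0,0,0,0,1],
    [-0.0655,0.042,0,0,0,0,1],
    [-0.0667,0.0505,0,0,0,0,1],
    [-0.0665,0.0592,0,0,0,0,1],
    [-0.065,0.0676,0,0,0,0,1],
    [-0.0621,0.0758,0,0,0,0,1],
    [-0.0581,0.0834,0,0,0,0,1],
    [-0.0528,0.0903,0,0,0,0,1],
    [-0.0466,0.0963,0,0,0,0,1],
    [-0.0395,0.1012,0,0,0,0,1],
    [-0.0318,0.105,0,0,0,0,1],
    [-0.0235,0.1075,0,0,0,0,1]
  ]
}}

```text
t: 15.9
eef_pos: [0.5993, -0.282, 0.1102]
tcp_rot: [0.708, 0.706, -0.0, 0.0]
contact_force: [-6.0, -1.3, 11.1]
finger_gap: 0.0185
gripper_force: 66.2
```

One turn done. Starting the second.

>>> {"name": "drive_tool", "arguments": {
  "increments": [
    [0.0085,0.0012,0,0,0,0,1],
    [0.0172,0.001,0,0,0,0,1],
    [0.0257,-0.0005,0,0,0,0,1],
    [0.0338,-0.0034,0,0,0,0,1],
    [0.0414,-0.0074,0,0,0,0,1],
    [0.0483,-0.0126,0,0,0,0,1],
    [0.0543,-0.0189,0,0,0,0,1],
    [0.0592,-0.0259,0,0,0,0,1],
    [0.063,-0.0337,0,0,0,0,1],
    [0.0655,-0.042,0,0,0,0,1],
    [0.0667,-0.0505,0,0,0,0,1],
    [0.0665,-0.0592,0,0,0,0,1],
    [0.065,-0.0676,0,0,0,0,1],
    [0.0621,-0.0758,0,0,0,0,1],
    [0.0581,-0.0834,0,0,0,0,1],
    [0.0528,-0.0903,0,0,0,0,1],
    [0.0466,-0.0963,0,0,0,0,1],
    [0.0395,-0.1012,0,0,0,0,1],
    [0.0318,-0.105,0,0,0,0,1],
    [0.0235,-0.1075,0,0,0,0,1]
  ]
}}

```text
t: 17.57
eef_pos: [0.4918, -0.2581, 0.1102]
tcp_rot: [0.708, 0.706, 0.0, 0.0]
contact_force: [1.2, 1.5, 9.7]
finger_gap: 0.0186
gripper_force: 66.1
```

>>> {"name": "drive_tool", "arguments": {
  "increments": [
    [-0.0085,-0.0012,0,0,0,0,1],
    [-0.0172,-0.001,0,0,0,0,1],
    [-0.0257,0.0005,0,0,0,0,1],
    [-0.0338,0.0034,0,0,0,0,1],
    [-0.0414,0.0074,0,0,0,0,1],
    [-0.0483,0.0126,0,0,0,0,1],
    [-0.0543,0.0189,0,0,0,0,1],
    [-0.0592,0.0259,0,0,0,0,1],
    [-0.063,0.0337,0,0,0,0,1],
    [-0.0655,0.042,0,0,0,0,1],
    [-0.0667,0.0505,0,0,0,0,1],
    [-0.0665,0.0592,0,0,0,0,1],
    [-0.065,0.0676,0,0,0,0,1],
    [-0.0621,0.0758,0,0,0,0,1],
    [-0.0581,0.0834,0,0,0,0,1],
    [-0.0528,0.0903,0,0,0,0,1],
    [-0.0466,0.0963,0,0,0,0,1],
    [-0.0395,0.1012,0,0,0,0,1],
    [-0.0318,0.105,0,0,0,0,1],
    [-0.0235,0.1075,0,0,0,0,1]
  ]
}}

```text
t: 19.23
eef_pos: [0.5993, -0.282, 0.1102]
tcp_rot: [0.708, 0.706, -0.0, 0.0]
contact_force: [-5.6, 0.2, 10.9]
finger_gap: 0.0184
gripper_force: 66.2
```

>>> {"name": "drive_tool", "arguments": {
  "increments": [
    [0,0,0,0,0,0,1],
    [0,0,0,0,0,0,1],
    [0,0,0,0,0,0,1],
    [0,0,0,0,0,0,1]
  ]
}}

```text
t: 19.57
eef_pos: [0.5993, -0.2816, 0.1102]
tcp_rot: [0.708, 0.706, -0.0, 0.0]
contact_force: [-2.0, 1.9, 10.1]
finger_gap: 0.0185
gripper_force: 66.2
```

```bash
python3 - <<'E'
from h import *
o=ctrl.get_obs();print(o["t"],o["eef_pos"],o["contact_force"],o["joint_velocities"].round(4))
a=ctrl.capture("side");b=ctrl.capture("scene");w=ctrl.capture("wrist")
w0=cv2.imread("pics/closed_wrist.png");print("wrist shift vs closed",cv2.phaseCorrelate(np.float32(w0[:,:,1]),np.float32(w[:,:,1])),np.abs(w.astype(int)-w0).mean())
cv2.imwrite("pics/end.png",np.vstack([np.hstack([cv2.resize(a,(400,300)),cv2.resize(b,(400,300))]),np.hstack([cv2.resize(w0,(400,300)),cv2.resize(w,(400,300))])]))
E
```

```text
19.5667 [ 0.59932773 -0.28163515  0.11017954] [-1.95602848  1.93233396 10.11695098] [ 0.001  -0.0001 -0.0017 -0.0015  0.0015  0.0013 -0.0002]
wrist shift vs closed ((-0.027411662302597506, 0.14511328884009345), 1.0232610018165023) 3.623185941043084
```

View pics/end.png

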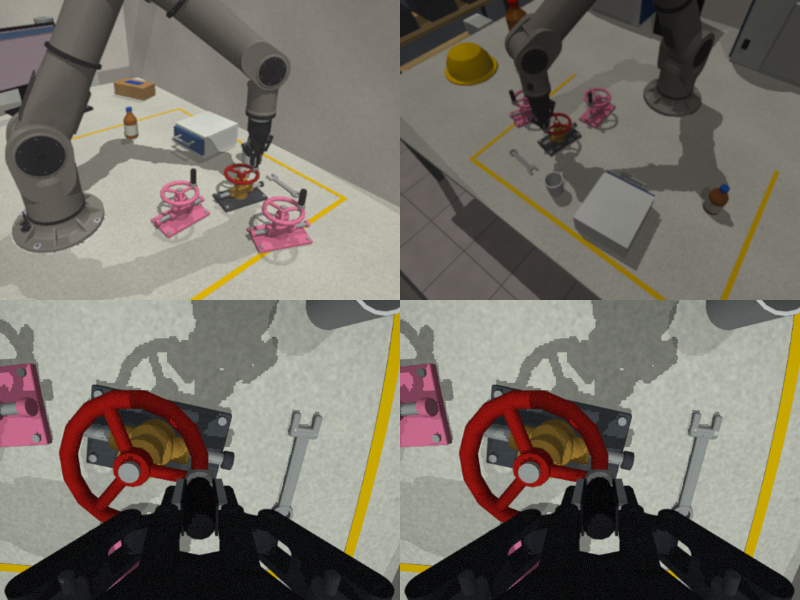

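The wheel is at the same angle as at the closed stop (TCP within 0.3 mm), two turns on. The handle is still gripped, the drawer is shut, and the bottle, beaker and spanner are untouched. Handing in.

```bash
python3 -c "
from cell import ctrl
print(ctrl.hand_in())"
```

```text
the job is handed in; nothing more can be done
None
```

The job is handed in at about 20 s of the 72 s: the drawer is shut against its stop, and the wheel was closed to its stop and backed off two full turns (gripper within about 0.3 mm of where it stood at the stop), with the handle still gripped.

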